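Fit the hook collar and hold the drip stand up at its second stop

TASK

Slide the one hook collar that fits the drip stand's stub snugly fully down onto the stub and let go of it; the collars that are too tight or too loose end standing or lying on the table. Then squeeze the two paddles of the stand's grip, pull the mast up past its first stop to the second, and finish while still squeezing the grip and holding the mast up there, with the collar in place. Leave the other things on the table where they are.

Things in the scene. Friction and masses are not known exactly. Their poses are not given: they have to be found in the camera images.
- stand: Telescoping table drip stand, fixed: grey base plate 150 (x) x 110 (y) x 12 mm, outer tube to 104 mm height. The sliding mast in it carries a level cross bar (140 long, 26 wide, 14 mm thick, upper face 126 mm over the table when down) with the stub and the grip. Origin under the plate's centre; x runs along the bar from grip to stub.
- mast (a joint): How far (m) the mast is pulled straight up: 0 down (start), first stop 0.045, second stop 0.090 (hard end). A catch blocks it when down (1 mm play) and again at the first stop unless the grip's paddles are squeezed; kept squeezed, it slides past both. It weighs about 0.6 kg and sinks back if let go: nothing locks it at the second stop.
- stub_foot (a point): Foot of the stub, on the cross bar's upper face, 45 mm from the mast's axis along the stand's +x. The stub is an upright round steel pin 18 mm across, 39 mm tall, its top 9 mm tapering to 10 mm. A collar fully down rests on the bar with its origin here. Axes as the stand's; moves with the mast.
- grip_center (a point): Middle of the grip, 26 mm above the cross bar's upper face, 45 mm from the mast's axis along the stand's -x: the point to squeeze about, along the stand's y. The grip is a grey upright block 36 (x) x 28 (y) x 49 mm tall with a black spring paddle (24 wide, 28 mm tall) on its +y and -y faces; 44 mm over both paddles when out, 30 mm when in. Axes as the stand's; rises with the mast.
- paddle_l (a joint): How far (m) the paddle on the +y face is pressed in: 0 out, 0.007 fully in; the other paddle always moves in equally. The catch is free from 0.005. Full in takes about 5.5 N on each of the two; a grip of some 20 to 40 N holds the mast well.
- paddle_r: The other paddle, on the grip's -y face. Its origin is the grip's middle (same point as point grip_center); its outer face lies 22 mm from there along -y when out, 15 mm when in.
- collar_a: First hook collar, aluminium ring 44 mm outside, 34 mm tall, bore 14 mm right through, about 90 g. Bore too tight: it will not go over the stub. Two small upturned hooks along its own x reach 41 mm from the centre, no higher than the ring; its sides along y are bare. Loose on the table; origin at the centre of its underside, z up the bore. The three differ only in bore; places mixed.
- collar_b: Second hook collar, aluminium ring 44 mm outside, 34 mm tall, bore 21 mm right through, about 90 g. This is the one that fits the stub (1.5 mm play). Two small upturned hooks along its own x reach 41 mm from the centre, no higher than the ring; its sides along y are bare. Loose on the table; origin at the centre of its underside, z up the bore. The three differ only in bore; places mixed.
- collar_c: Third hook collar, aluminium ring 44 mm outside, 34 mm tall, bore 28 mm right through, about 90 g. Bore far too loose: it would rattle on the stub. Two small upturned hooks along its own x reach 41 mm from the centre, no higher than the ring; its sides along y are bare. Loose on the table; origin at the centre of its underside, z up the bore. The three differ only in bore; places mixed.
- tape_roll: Bystander: flat white roll of tape without hooks, 60 mm across, 24 mm high, hole 40 mm. Origin under its centre.
- pill_jar: Bystander: jar 48 mm across, 70 mm tall. Origin under its centre.
- needle_box: Bystander: open white card box with a black band, 85 x 85 mm, 65 mm tall. Origin under its centre.
- needle_box2: Bystander: second box of the same kind, 85 x 85 mm, 65 mm tall. Origin under its centre.
- dish: Bystander: steel bowl 80 mm across, 32 mm tall. Origin under its centre.
- wash_bottle: Bystander: white plastic bottle 60 mm across, 140 mm tall. Origin under its centre.

How it is judged:
By the outcome, as a careful person would: the job done as asked, in the order asked, and still so for the second after the job is handed in, while the arm keeps its last pose, push and grip.
It also fails if it takes over 51 s, if anything falls off the work surface, if the arm or the gripper's body presses on something with over 40 N, if the wrist force passes 120 N, or if a joint passes its speed limit or range.

ROBOT

A 6-joint arm with a two-finger parallel gripper is mounted at the origin on the work surface. World frame = base frame: x ahead of the robot, y to its left, z up, the work surface at z = 0. Lengths are in mm, angles in rad, forces in N, time in s.
With the tool pointing down it reaches from about 325 to 875 mm from the base axis. Payload 4.4 kg.
Tool frame: the origin (TCP) lies on the centre line of the jaws, within the pads' length; the fingertips stand ahead of it and the grasp point (between the pads) lies 6 mm ahead of it (ctrl.tcp_to_tips is the z of the fingertips in the tool frame, in mm); z points along the fingers, y is the line along which they close (so a half turn about z gives the same grasp; the last joint's range is limited). The gripper opens to 85 mm and grips with 20 to 120 N. Pads are 22 mm wide; open, the fingers measure 114 mm over their backs; the gripper's body (76 mm by 85 mm) begins 54 mm behind the grasp point. The pads swing forward as they close: fully open they stand 13 mm farther back than shut.
Start: joints at [1.091, 0.207, 1.542, -0, 1.393, -0.15], TCP at [186.226, 544.011, 256.282] pointing down, gripper open.
Joint ranges: [-2.73, 2.73], [-0.86, 2.22], [0.23, 2.46], [-1.11, 4.25], [0.08, 2.63], [-2.82, 2.82]. Speed limits (rad/s): [2.79, 2.79, 3.14, 3.14, 3.14, 3.14].

INTERFACE

Orientations are given as a 3x3 rotation matrix whose columns are the frame's x, y, z axes.
In Python, from plant import ctrl, sensors, optics gives the robot as it stands. Calls block until the motion is done:
- ctrl.move_ptp(position, orientation): joint-space move of the TCP to a pose.
- ctrl.move_l(position, rot=None, vel=150, threshold=None): straight line of the TCP; rot=None keeps the orientation; vel is the mean speed in mm/s. With threshold (N) it stops when the force on the tool has changed by that much, and returns True; else False.
- ctrl.set_joints(angles): joint-space move.
- ctrl.gripper_to(opening, force=None): finger opening in mm; force is the grip in N (None keeps the last); returns when the fingers have stopped.
- ctrl.hold(seconds).
- ctrl.solve_ik(position, orientation): joint angles nearest the present ones, or None.
- sensors.read_state(): the state.
- optics.grab_frame(name): name is "side" or "top" or "wrist"; returns (picture, depth): 400x640x3 uint8, red, green, blue; 400x640 float32, mm along the optical axis (not along the pixel's ray), 0 where there is no reading.
- optics.camera_params(name): a dict with "mtx" (3x3 intrinsics, pixels), "R" (3x3) and "t" (3): a world point X has camera coordinates R X + t; the wrist camera has in their place "T_tool_cam" (4x4, takes a point from camera to tool coordinates, whose origin is the TCP and whose axes are the flange's). Camera axes: x right, y down, z forward; pixel columns grow to the right and rows downward; lengths in mm; the calibration is good to about 2 mm. A picture is of the moment at which its call begins: read the wrist's pose just before it. camera_params takes no time and is no camera call.
A pose or a line that the arm cannot do raises ctrl.MotionError and nothing moves.
- ctrl.finish_job(): hands the job in; it is judged then, once.
The state is a dict: "t": time; "q": joint angles; "qvel": joint speeds; "tau": joint torques, N m; "eef_pos": TCP position; "eef_rot": TCP orientation; "force": force on the tool from outside, world axes, zero at the start; "wrist_torque": the same for the moment, N m; "grip_width": finger opening in mm; "grasp_force": force on a finger pad.
Only numpy, scipy, OpenCV 4.12 (cv2) and the standard library are available. Lean on these libraries where they do the work, as an engineer would, in place of code of your own. Each camera call takes 0.05 s, during which the arm holds its last target. There are 200 camera calls.

## Working session

There is one attempt and no reset: what is moved stays moved. The work goes in short steps, each a Python script; the robot and the scene stay as the last script left them, time stands still between calls to the robot, and variables do not carry over. Pictures are saved under pics/ and viewed, at most 10 in all, crops included, and the job is handed in when it is done.

```bash
mkdir -p pics; ls
python3 - <<'E'
from plant import ctrl, sensors, optics
import cv2, numpy as np
print(ctrl.tcp_to_tips, sensors.read_state())
for n in ("top","side"):
    im,d=optics.grab_frame(n); p=optics.camera_params(n)
    np.savez(f"{n}.npz",im=im,d=d,**p); print(n,p)
    cv2.imwrite(f"pics/{n}0.png",im[...,::-1])
print(optics.camera_params("wrist"))
E
```

```text
pics
25.0 {'t': 0.0, 'q': array([ 1.09050430e+00,  2.07438888e-01,  1.54300888e+00,  5.83309783e-06,
        1.39351452e+00, -1.50511169e-01]), 'qvel': array([ 0.00145967,  0.00030542,  0.00121341, -0.00037059,  0.00082747,
        0.00182863]), 'tau': array([ 1.25614538e-04, -3.83032215e+01, -2.91596496e+01, -2.00225891e-04,
        1.05976567e-02, -3.80761236e-07]), 'eef_pos': array([185.88016314, 543.35629744, 255.08893984]), 'eef_rot': array([[-9.46112797e-01,  3.23835399e-01, -1.09995625e-03],
       [ 3.23837066e-01,  9.46110538e-01, -2.09888617e-03],
       [ 3.60986557e-04, -2.34198967e-03, -9.99997192e-01]]), 'force': array([-0.02837814, -0.82821153, -0.149833  ]), 'wrist_torque': array([-0.03833868, -0.01807281,  0.03577813]), 'grasp_force': 0.0, 'grip_width': 85.80545302731332}
top {'mtx': array([[493.41927269,   0.        , 310.42689676],
       [  0.        , 493.41927269, 188.63465195],
       [  0.        ,   0.        ,   1.        ]]), 'R': array([[-0.0083496 , -0.99991587,  0.00992681],
       [-0.98407715,  0.00645395, -0.17762462],
       [ 0.17754561, -0.01125184
[... 273 characters left out ...]
.23144272,  0.00968824],
       [-0.14450384, -0.63900443, -0.75550776],
       [ 0.18104761,  0.73355818, -0.65506806]]), 't': array([-524.4280752 ,  127.3986986 , 1448.85413598])}
{'mtx': array([[343.06989261,   0.        , 319.88114985],
       [  0.        , 343.06989261, 201.90419291],
       [  0.        ,   0.        ,   1.        ]]), 'T_tool_cam': array([[ 5.24577223e-05, -9.53627756e-01, -3.00988539e-01,
         7.80421379e+01],
       [ 9.99999988e-01,  7.03777498e-06,  1.51986864e-04,
        -6.56585895e-01],
       [-1.42820602e-04, -3.00988543e-01,  9.53627745e-01,
        -1.17144539e+02],
       [ 0.00000000e+00,  0.00000000e+00,  0.00000000e+00,
         1.00000000e+00]])}
```

View pics/top0.png

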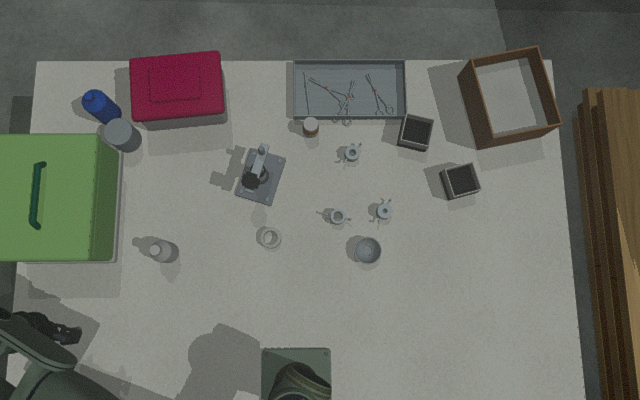

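View pics/side0.png

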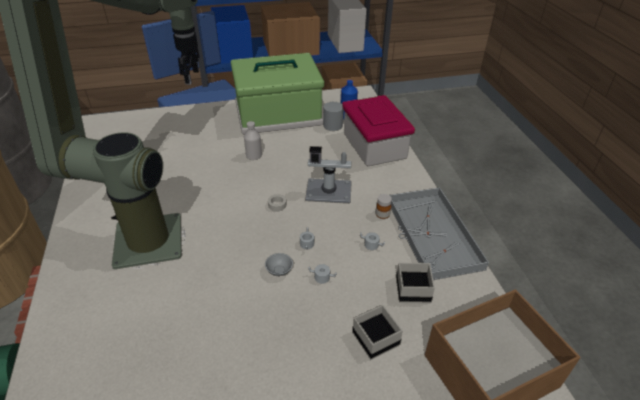

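The top view shows collars at about (352,153), (337,216) and (384,210). The stand is at (260,177), with the black grip at (250,181) and the stub end at (264,149). The tape roll is at (269,237) and the dish at (368,250). The side view agrees.

```bash
cat > h.py <<'E'
import numpy as np, cv2
from plant import ctrl, sensors, optics
def cam(name, st=None):
    p=optics.camera_params(name)
    if name!="wrist": R=p["R"].T; return p["mtx"],R,-R@p["t"]
    T=p["T_tool_cam"]; E=st["eef_rot"]
    return p["mtx"],E@T[:3,:3],st["eef_pos"]+E@T[:3,3]
def ray(c,uv,z):
    K,R,o=c; d=R@np.linalg.solve(K,[uv[0],uv[1],1.]); return o+d*(z-o[2])/d[2]
def down(yaw):  # tool z down, tool y (closing line) at angle yaw in the world xy
    y=np.array([np.cos(yaw),np.sin(yaw),0]); z=np.array([0,0,-1.]); return np.stack([np.cross(y,z),y,z],1)
def look(name,save):
    st=sensors.read_state(); im,d=optics.grab_frame(name); c=cam(name,st)
    np.savez(save,im=im,d=d,K=c[0],R=c[1],o=c[2]); cv2.imwrite(f"pics/{save}.png",im[...,::-1]); return im,d,c
def cloud(d,c):
    K,R,o=c; v,u=np.mgrid[:d.shape[0],:d.shape[1]]
    X=np.stack([(u-K[0,2])*d/K[0,0],(v-K[1,2])*d/K[1,1],d],-1)@R.T+o; X[d<=0]=np.nan; return X
E
python3 - <<'E'
from h import *
c=cam("top")
for n,uv,z in [("c1",(352,153),34),("c2",(337,216),34),("c3",(384,210),34),("tape",(269,237),24),("grip",(250,181),175),("stub",(264,149),165),("base",(262,177),12),("dish",(368,250),32),("jar",(310,127),70)]: print(n,ray(c,uv,z).round())
R=down(np.pi/2) 
for r in (down(np.pi/2),down(-np.pi/2)):
    p=[555,-120,330]; q=ctrl.solve_ik(p,r); print(r[:,0],q)
E
```

```text
c1 [ 647. -166.   34.]
c2 [ 462. -119.   34.]
c3 [ 478. -254.   34.]
tape [404.  76.  24.]
grip [538. 115. 175.]
stub [626.  80. 165.]
base [582.  98.  12.]
dish [ 365. -205.   32.]
jar [716. -43.  70.]
[-1.000000e+00  6.123234e-17  0.000000e+00] [-3.65334949e-01  1.44115589e-01  1.46260494e+00 -4.44089210e-16
  1.53487213e+00 -1.93613128e+00]
[1.000000e+00 6.123234e-17 0.000000e+00] [-3.65334949e-01  1.44115589e-01  1.46260494e+00 -4.44089210e-16
  1.53487213e+00  1.20546138e+00]
```

Run:
```python
from h import *
R=down(-np.pi/2)
ctrl.move_ptp([620,95,340],R); look("wrist","ws")
ctrl.move_ptp([600,-180,270],R); look("wrist","wc")
print(sensors.read_state()["t"])
a=cv2.imread("pics/ws.png");b=cv2.imread("pics/wc.png")
cv2.imwrite("pics/both.png",cv2.resize(np.vstack([a,b]),None,fx=.75,fy=.75))
```

```text
3.55
```

View pics/both.png

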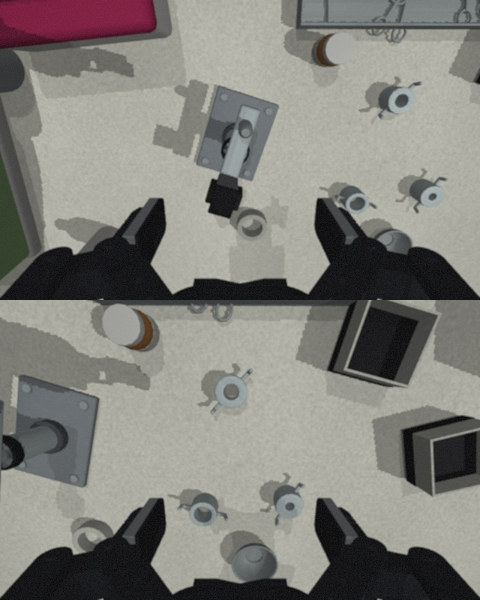

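The lower half (wrist, full-frame pixels) shows collars at about (308,120), (272,281) and (385,272). The upper half shows the stub top near (328,167) and the grip near (300,260). Next I measure the bores and axes from depth.

Run:
```python
from h import *
f=np.load("wc.npz"); X=cloud(f["d"],None or (f["K"],f["R"],f["o"])); c=(f["K"],f["R"],f["o"])
hsv=cv2.cvtColor(f["im"],cv2.COLOR_RGB2HSV)
print("table z",np.nanmedian(X[150:250,300:340,2]))
for n,uv in [("c1",(308,120)),("c2",(272,281)),("c3",(385,272))]:
    p0=ray(c,uv,34)[:2]; r=np.hypot(*(np.moveaxis(X[...,:2],-1,0)-p0[:,None,None]))
    m=((r<45)&(X[...,2]>27)&(X[...,2]<42)).astype(np.uint8)
    cs,h=cv2.findContours(m,cv2.RETR_CCOMP,cv2.CHAIN_APPROX_NONE)
    big=max(range(len(cs)),key=lambda i:cv2.contourArea(cs[i]))
    P=X[m>0]; 
    # top face plane: ring pixels; bore hole
    z=np.median(P[:,2])
    pl=lambda k: np.array([ray(c,q,z)[:2] for q in k.reshape(-1,2).astype(float)])
    o,ro=cv2.minEnclosingCircle(pl(cs[big]).astype(np.float32))
    print(n,"z",z.round(1),"outer",np.round(o,1),round(ro,1))
    for i in range(len(cs)):
        if h[0][i][3]==big and cv2.contourArea(cs[i])>8:
            q=pl(cs[i]); e=cv2.fitEllipse(q.astype(np.float32)); print("  hole",np.round(e[0],1),np.round(e[1],1))
    a=(r<48)&(X[...,2]>8)&(X[...,2]<42)
    Q=X[a][:,:2]; Q=Q-np.array(o); rr=np.hypot(*Q.T); Q=Q[(rr>26)&(rr<44)]
    s=np.exp(2j*np.arctan2(Q[:,1],Q[:,0])).mean(); print("  hook axis deg",np.degrees(np.angle(s)/2).round(1),abs(s).round(2),len(Q))
f=np.load("ws.npz"); c=(f["K"],f["R"],f["o"]); X=cloud(f["d"],c)
for n,lo,hi in [("stub top",158,170),("bar",119,131),("grip",168,180)]:
    m=(X[...,2]>lo)&(X[...,2]<hi)&(np.hypot(X[...,0]-582,X[...,1]-98)<90); P=X[m]
    if n=="bar" or len(P)<3: 
        mm=P[:,:2]; print(n,len(P)); b=cv2.minAreaRect(mm.astype(np.float32)); print(b)
    else: print(n,len(P),P.mean(0).round(1),cv2.minAreaRect(P[:,:2].astype(np.float32)))
m=((X[...,2]>8)&(X[...,2]<17)&(np.hypot(X[...,0]-582,X[...,1]-98)<105)).astype(np.uint8)
print("plate",cv2.minAreaRect(X[m>0][:,:2].astype(np.float32)))
```

```text
table z -0.6424327931565585
c1 z 33.2 outer [ 649.4 -166.4] 21.8
  hole [ 649.7 -166.5] [21.1 21.4]
  hook axis deg -43.6 0.99 180
c2 z 32.9 outer [ 463.2 -120.8] 23.1
  hole [ 463.7 -120.6] [25.9 27.7]
  hook axis deg 76.1 1.0 155
c3 z 33.1 outer [ 477.7 -254.2] 22.9
  hole [ 478.2 -254.8] [11.4 14.2]
  hook axis deg -28.0 0.99 147
stub top 679 [574.7 107.8 163.5] ((581.9282836914062, 103.91108703613281), (43.966487884521484, 108.99821472167969), 72.53993225097656)
bar 2104
((602.237060546875, 97.67414855957031), (26.66297149658203, 101.7822036743164), 72.21400451660156)
grip 1283 [542.5 116.5 174.1] ((541.1149291992188, 116.65814971923828), (30.057992935180664, 40.89761734008789), 72.3475112915039)
plate ((584.0148315429688, 103.37409210205078), (109.89692687988281, 149.81300354003906), 72.50391387939453)
```

Bores measured: c1 is 21 mm, so it is collar_b, at (649.6,-166.5) with its hook axis at -43.6°. c2 is 28 mm and c3 is 14 mm. Stand yaw is about -17.6°, stub about (627,89.5), grip about (541,116.7). Now I pick up collar_b.

Run:
```python
from h import *
f=np.load("ws.npz"); c=(f["K"],f["R"],f["o"]); X=cloud(f["d"],c)
m=(X[...,2]>158)&(X[...,2]<170)&(np.hypot(X[...,0]-627,X[...,1]-90)<14); P=X[m]
print("stub",len(P),P.mean(0),cv2.minEnclosingCircle(P[:,:2].astype(np.float32)))
q0=sensors.read_state()["q"]
best=None
for k in (0,1):
    y1=np.radians(46.4)-k*np.pi; y2=np.radians(72.4)-k*np.pi
    qa=ctrl.solve_ik([649.6,-166.5,110],down(y1)); qb=ctrl.solve_ik([627,89.5,240],down(y2))
    print(k,None if qa is None else qa.round(2),None if qb is None else qb.round(2))
    if qa is not None and qb is not None and (best is None or abs(qa-q0).max()<best[0]): best=(abs(qa-q0).max(),k,y1)
print(best)
ctrl.gripper_to(70)
R=down(best[2])
ctrl.move_ptp([649.6,-166.5,110],R); im,d,c=look("wrist","pick")
s=sensors.read_state(); print(s["eef_pos"],s["t"])
X=cloud(d,c); m=(X[...,2]>29)&(X[...,2]<40)&(np.hypot(X[...,0]-649.6,X[...,1]+166.5)<24)
print("collar",m.sum(),cv2.minEnclosingCircle(X[m][:,:2].astype(np.float32)))
```

```text
stub 233 [627.69497423  89.80317519 162.32896367] ((626.8834228515625, 89.88846588134766), 8.2204008102417)
0 [-0.38  0.54  1.4  -0.    1.19 -1.19] [ 0.01  0.34  1.41 -0.    1.39 -1.26]
1 [-0.38  0.54  1.4  -0.    1.19  1.95] [ 0.01  0.34  1.41 -0.    1.39  1.88]
(np.float64(0.8104000389172674), 1, np.float64(-2.331759880664424))
[ 650.76905619 -167.10734563  111.94358396] 4.7
collar 2970 ((649.1666259765625, -166.86569213867188), 22.004648208618164)
```

View pics/pick.png

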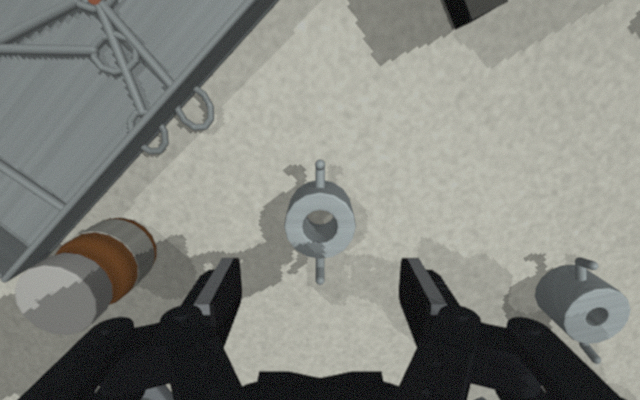

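The collar at (320,220) sits midway between the fingers, with its hooks along the finger gap, so the alignment is right. Grasping.

Run:
```python
from h import *
y=np.radians(46.4)-np.pi; R=down(y); p=[649.3,-166.7]
print(ctrl.move_l(p+[32],R,vel=80,threshold=10)); ctrl.hold(.2)
s=sensors.read_state(); print(s["eef_pos"],s["force"])
ctrl.gripper_to(30,40); ctrl.hold(.2)
s=sensors.read_state(); print(s["grip_width"],s["grasp_force"],s["eef_pos"])
ctrl.move_l(p+[240],vel=200)
s=sensors.read_state(); print(s["grip_width"],s["grasp_force"],s["eef_pos"])
ctrl.move_ptp([627,89.8,245],down(np.radians(72.4)-np.pi)); ctrl.hold(.3)
s=sensors.read_state(); print(s["grip_width"],s["eef_pos"],s["force"],s["t"])
look("wrist","place")
```

```text
False
[ 649.81958345 -166.88754784   32.81786341] [-1.11239465 -0.28256448 -0.49309653]
43.21963105220196 40.97438961267471 [ 649.74884391 -166.90132511   32.6225271 ]
43.44009544241036 40.68058580160141 [ 648.26775289 -166.30297268  237.93680572]
43.15618993470371 [627.31365141  88.47268069 244.91838295] [ 0.57051101  1.0311171  -0.23401453] 9.0833
```

View pics/place.png

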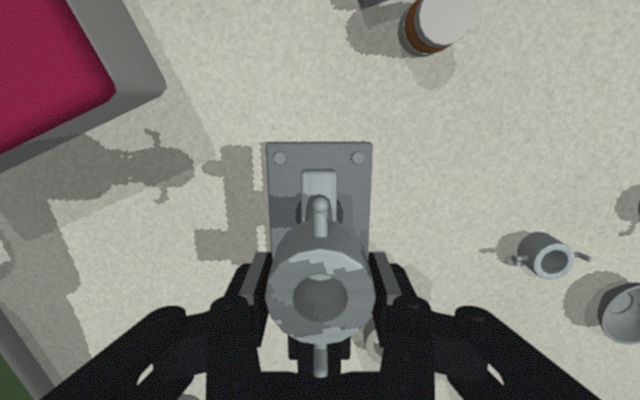

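The collar at (320,295) is held upright and level, with the bar and mast behind it. I check its centre against the TCP, correct the arm's offset and lower it.

```bash
cat >> h.py <<'E'
def at(p,R=None,vel=100,n=2):  # straight move, then trim the steady offset
    p=np.array(p,float); cmd=p.copy(); ctrl.move_l(cmd,R,vel=vel)
    for _ in range(n):
        ctrl.hold(.2); e=p-sensors.read_state()["eef_pos"]
        if abs(e).max()<.4: break
        cmd=cmd+e; ctrl.move_l(cmd,R,vel=30)
    return cmd
E
python3 - <<'E'
from h import *
f=np.load("place.npz"); c=(f["K"],f["R"],f["o"]); X=cloud(f["d"],c)
m=(X[...,2]>242)&(X[...,2]<251)&(np.hypot(X[...,0]-627,X[...,1]-89)<24)
o,r=cv2.minEnclosingCircle(X[m][:,:2].astype(np.float32)); print("held",m.sum(),o,r,np.median(X[m][:,2]))
s0=np.array([627.31,88.47]); off=np.array(o)-s0; print("offset",off)
if np.hypot(*off)>4: raise SystemExit
goal=np.array([626.9,89.8])-off*(r<23.5)
cmd=at([*goal,206],down(np.radians(72.4)-np.pi),vel=80)
s=sensors.read_state(); print(s["eef_pos"],cmd)
hit=ctrl.move_l([cmd[0],cmd[1],cmd[2]-30],vel=40,threshold=8)
s=sensors.read_state(); print(hit,s["eef_pos"],s["force"],s["t"])
if not hit:
    hit=ctrl.move_l([cmd[0],cmd[1],cmd[2]-53],vel=30,threshold=10)
    s=sensors.read_state(); print(hit,s["eef_pos"],s["force"],s["t"])
E
```

```text
held 7219 (627.1130981445312, 88.86760711669922) 23.903284072875977 245.59809563512198
offset [-0.19690186  0.39760712]
[627.02782995  89.7872087  206.08330796] [626.89256401  89.7998363  205.93535915]
False [627.1232643   89.79234863 176.18650801] [ 0.0569026  -0.11512549  0.05922043] 11.575
True [626.72762415  89.77619125 158.62633492] [-1.59864213 -0.00561652  3.30365144] 12.1667
```

The collar seated at exactly the expected height (158.6). I release it, back off and look.

Run:
```python
from h import *
ctrl.gripper_to(62); ctrl.hold(.1)
p=sensors.read_state()["eef_pos"]; ctrl.move_l([p[0],p[1],265],vel=150)
Rg=down(np.radians(72.4)-np.pi)
ctrl.move_ptp([570,108,275],Rg); ctrl.hold(.2)
im,d,c=look("wrist","seat"); X=cloud(d,c)
m=(X[...,2]>150)&(X[...,2]<169)&(np.hypot(X[...,0]-627,X[...,1]-90)<30)
print("collar top",m.sum(),np.median(X[m][:,2]),cv2.minEnclosingCircle(X[m&(np.hypot(X[...,0]-627,X[...,1]-90)<24)][:,:2].astype(np.float32)))
m=(X[...,2]>170)&(X[...,2]<180)&(np.hypot(X[...,0]-541,X[...,1]-117)<35)
print("grip",m.sum(),cv2.minAreaRect(X[m][:,:2].astype(np.float32)),np.median(X[m][:,2]))
s=sensors.read_state(); print(s["eef_pos"],s["t"])
```

```text
collar top 3255 159.33057127640558 ((626.0527954101562, 89.75102996826172), 21.845590591430664)
grip 2250 ((541.1202392578125, 116.454833984375), (29.925851821899414, 39.8779296875), 73.03438568115234) 174.30899624470862
[570.44089131 107.61253211 274.23897395] 14.0583
```

View pics/seat.png

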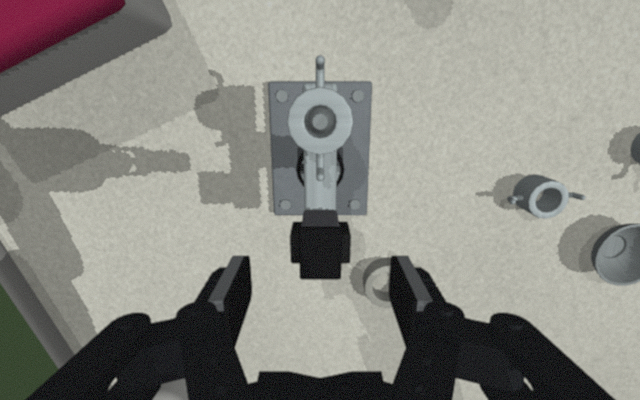

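The collar is fully down at (320,120): top at 159.3 mm with the stub showing in the bore. The grip at (320,245) is centred between the fingers. Next, squeeze and lift.

Run:
```python
from h import *
Rg=down(np.radians(72.4)-np.pi); ctrl.gripper_to(70)
cmd=at([541.1,116.5,205],Rg,vel=150)
hit=ctrl.move_l([cmd[0],cmd[1],cmd[2]-45],vel=80,threshold=10); ctrl.hold(.2)
s=sensors.read_state(); print(hit,s["eef_pos"],s["force"],s["grip_width"])
if hit: raise SystemExit
ctrl.gripper_to(20,35); ctrl.hold(.4)
s=sensors.read_state(); z0=s["eef_pos"][2]; print(s["eef_pos"],s["grip_width"],s["grasp_force"],s["force"])
if not 27<s["grip_width"]<36: raise SystemExit
z=cmd[2]-45
for dz in (20,60,86):
    hit=ctrl.move_l([cmd[0],cmd[1],z+dz],vel=60,threshold=40); ctrl.hold(.1)
    s=sensors.read_state(); print(dz,hit,s["eef_pos"][2]-z0,s["grip_width"],s["grasp_force"],s["force"],s["t"])
    if hit: break
look("side","lift"); im,d,c=look("top","liftt")
X=cloud(d,c); m=(np.hypot(X[...,0]-627,X[...,1]-90)<18)&(X[...,2]>100); print("collar top z",np.median(X[m][:,2]),m.sum())
a=cv2.imread("pics/lift.png")[90:230,240:420]; cv2.imwrite("pics/liftc.png",cv2.resize(a,None,fx=4,fy=4))
```

```text
False [541.63371247 116.53859116 160.73076986] [ 0.62366463 -0.00180741 -0.05157233] 70.06181672375932
[541.54796751 116.71749497 161.20509193] 28.65308298035583 36.827605962753296 [-1.06182696  1.54569736  6.37344803]
20 False 18.12483988468759 28.90877988877341 35.74297606945038 [ 4.60461086  1.86916578 -4.68497971] 18.2
60 False 58.067853258564725 28.79311584468318 35.75842559337616 [ 6.25539055  2.02399909 -6.96816909] 19.1167
86 False 84.04233163477068 28.855186788403795 35.76147794723511 [ 5.94420749  1.34430581 -5.58639785] 19.8
collar top z 242.49306035222605 42
```

View pics/liftc.png

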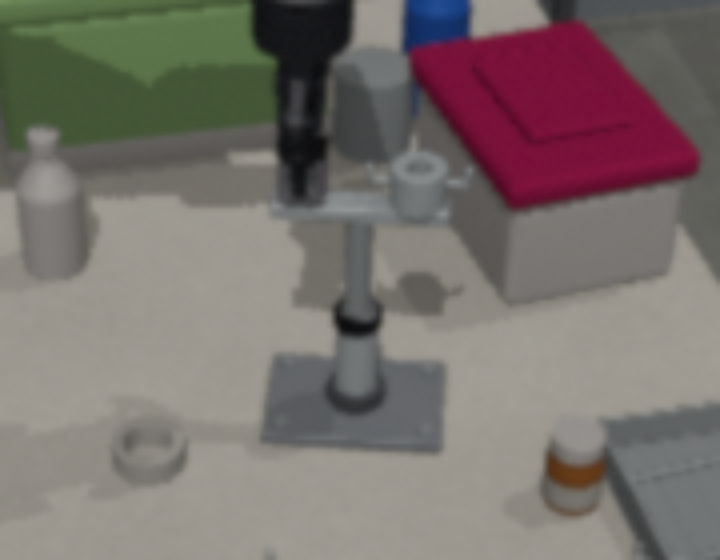

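The mast is up about 84 mm with the collar seated on the bar, to the right of the gripper. I go on to the hard end until the force rises, then hold, check and hand in.

Run:
```python
from h import *
s=sensors.read_state(); z0=161.2; x,y=541.3,116.5
z=160-.0+86
for i in range(5):
    z+=2; hit=ctrl.move_l([x,y,z],vel=20,threshold=30); ctrl.hold(.15)
    s=sensors.read_state(); print(z,hit,s["eef_pos"].round(2),(s["eef_pos"][2]-z0).round(2),s["force"].round(1),s["grip_width"].round(2))
    if hit or s["force"][2]<-14: break
ctrl.hold(.6)
s=sensors.read_state(); print(s["eef_pos"][2]-z0,s["force"],s["grip_width"],s["grasp_force"],s["t"])
im,d,c=look("top","end"); X=cloud(d,c); m=(np.hypot(X[...,0]-627,X[...,1]-90)<18)&(X[...,2]>100); print("collar top z",np.median(X[m][:,2]))
```

```text
Traceback (most recent call last):
AttributeError: 'float' object has no attribute 'round'
```

Run:
```python
from h import *
z0=161.2; x,y=541.3,116.5; z=248.
for i in range(5):
    s=sensors.read_state(); print(z,s["eef_pos"],s["eef_pos"][2]-z0,s["force"],s["grip_width"])
    if s["force"][2]<-14: break
    z+=1.5; ctrl.move_l([x,y,z],vel=20,threshold=30); ctrl.hold(.15)
ctrl.hold(.6)
s=sensors.read_state(); print(s["eef_pos"][2]-z0,s["force"],s["grip_width"],s["grasp_force"],s["t"])
im,d,c=look("top","end"); X=cloud(d,c); m=(np.hypot(X[...,0]-627,X[...,1]-90)<18)&(X[...,2]>100); print("collar top z",np.median(X[m][:,2]))
```

```text
248.0 [541.46820514 116.67854667 247.0387159 ] 85.83871590429999 [ 5.6928111   1.44972719 -7.41384406] 28.689880141541174
249.5 [541.4817337  116.67250283 248.44937107] 87.2493710670397 [ 5.66821971  2.45294099 -6.66307895] 28.951848739345778
251.0 [541.46365051 116.69260909 249.90104952] 88.70104951739759 [ 5.7571644   2.19575182 -7.62717878] 28.97138945192603
252.5 [541.47664119 116.67653722 251.33102467] 90.13102467381202 [ 5.59312223  2.20629657 -7.07552407] 28.87559752393031
254.0 [541.45708282 116.66624252 251.3982557 ] 90.19825569919527 [  8.08637712   2.50647484 -12.85126993] 28.653119140094113
90.2390003907449 [ 11.28637067   2.49301923 -18.08027753] 28.865781968699046 37.73590385913849 22.9
collar top z 248.95217062846245
```

At the hard end (90.2 mm), but the force is creeping up. I ease the command slightly, confirm it is steady, and hand in.

Run:
```python
from h import *
ctrl.move_l([541.3,116.5,252.3],vel=20)
for i in range(3):
    ctrl.hold(.4); s=sensors.read_state(); print(s["eef_pos"][2]-161.2,s["force"],s["grip_width"],s["grasp_force"])
if s["eef_pos"][2]-161.2>89 and abs(s["force"][2])<40: ctrl.finish_job(); print("done",s["t"])
```

```text
89.70264115234025 [ 5.88318365  2.29104745 -8.9604648 ] 28.72668074882038 38.79869341850281
89.68193925180725 [ 5.9826088   1.41795658 -8.32203572] 28.57889364252415 38.7989866733551
89.68129275056637 [ 7.61776849  1.97622257 -8.47895901] 28.774042119946095 38.79894018173218
the job is handed in; nothing more can be done
done 24.4583
```

I handed the job in at 24.5 s: collar_b (21 mm bore) is fully down on the stub and released, and the arm is still squeezing the grip and holding the mast about 89.7 mm up, at the second stop.

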